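# Find the rocking corner of the marver plate and shim it

## Task

One corner of the steel marver plate on its levelling base rocks because the foot under it is worn. With the fingertips, press down on the plate's corners one after another until you find the one that gives way, then press the shim tab in line with that corner down flat and let go, so that the plate sits level and firm. Grasp nothing: do not lift or shove the plate, leave the other three tabs standing, and do not disturb the things lying about.

Things in the scene. Friction and masses are not known exactly. Their poses are not given: they have to be found in the camera images.
- base: grey cast levelling base bolted to the bench, 250 mm long (x axis, away from the robot) and 125 mm wide (y axis, to the left), turned a little either way; origin at the centre of its underside. A raised deck with stops carries the plate; a ledge 27.5 mm above the bench juts out at the near and the far end
- plate: loose ground steel marver plate, 1 kg, 130 (x) x 110 (y) x 9 mm, origin at the centre of its underside, 44 mm above the bench. It lies on a centre boss 32 mm across and four hidden feet, one under each corner; one is worn 3.5 mm short. That corner gives way to 3 to 5 N, goes down 3 to 4 mm (the plate tilts 0.065 rad) and comes back when let go; the other three stand firm
- plate_near_left (a point): point on the top of the plate at its near left corner, 10 mm in from both edges: a place to press
- plate_near_right (a point): point on the top of the plate at its near right corner, 10 mm in from both edges: a place to press
- plate_far_left (a point): point on the top of the plate at its far left corner, 10 mm in from both edges: a place to press
- plate_far_right (a point): point on the top of the plate at its far right corner, 10 mm in from both edges: a place to press
- shim_near_left_tab (a point): centre of the top of the near left shim's steel tab, a ribbed pad 22x22 mm beyond the plate's near edge, by its near left corner (37 mm beside the base's long middle line). It stands up slantwise, 54 mm above the bench and 41 mm beyond the edge; pressed flat on the ledge it lies 35 mm above the bench and 47 mm beyond the edge
- shim_near_right_tab (a point): centre of the top of the near right shim's steel tab, a ribbed pad 22x22 mm beyond the plate's near edge, by its near right corner (37 mm beside the base's long middle line). It stands up slantwise, 54 mm above the bench and 41 mm beyond the edge; pressed flat on the ledge it lies 35 mm above the bench and 47 mm beyond the edge
- shim_far_left_tab (a point): centre of the top of the far left shim's steel tab, a ribbed pad 22x22 mm beyond the plate's far edge, by its far left corner (37 mm beside the base's long middle line). It stands up slantwise, 54 mm above the bench and 41 mm beyond the edge; pressed flat on the ledge it lies 35 mm above the bench and 47 mm beyond the edge
- shim_far_right_tab (a point): centre of the top of the far right shim's steel tab, a ribbed pad 22x22 mm beyond the plate's far edge, by its far right corner (37 mm beside the base's long middle line). It stands up slantwise, 54 mm above the bench and 41 mm beyond the edge; pressed flat on the ledge it lies 35 mm above the bench and 47 mm beyond the edge
- shim_near_left (a joint): angle of the near left shim, rad: 0 with its tab standing up as it is found (0 to 0.05), 0.42 with the tab pressed flat, its stop. Its toe then lifts the foot of that corner by 3.5 mm. The hinge is stiff: 8 to 10 N on the tab moves it; it stays where it is left, and holds the corner against pushes of up to 10 N
- shim_near_right (a joint): angle of the near right shim, rad: 0 with its tab standing up as it is found (0 to 0.05), 0.42 with the tab pressed flat, its stop. Its toe then lifts the foot of that corner by 3.5 mm. The hinge is stiff: 8 to 10 N on the tab moves it; it stays where it is left, and holds the corner against pushes of up to 10 N
- shim_far_left (a joint): angle of the far left shim, rad: 0 with its tab standing up as it is found (0 to 0.05), 0.42 with the tab pressed flat, its stop. Its toe then lifts the foot of that corner by 3.5 mm. The hinge is stiff: 8 to 10 N on the tab moves it; it stays where it is left, and holds the corner against pushes of up to 10 N
- shim_far_right (a joint): angle of the far right shim, rad: 0 with its tab standing up as it is found (0 to 0.05), 0.42 with the tab pressed flat, its stop. Its toe then lifts the foot of that corner by 3.5 mm. The hinge is stiff: 8 to 10 N on the tab moves it; it stays where it is left, and holds the corner against pushes of up to 10 N
- ledge_bead: green glass bead, a ring 25 mm across and 8 mm high, lying on the near ledge of the base between the two near tabs; origin at the centre of its underside
- graphite_paddle: graphite paddle with a wooden handle, 174x34x23 mm, lying on the bench to the right of the base, in front of the carry case; origin under its centre
- tweezers: steel tweezers, 125x15x8 mm, lying on the bench near its front edge; origin under their centre
- jar_wide: small plastic jar with a white lid, 58 mm across and 61 mm high, standing behind the base; origin under its centre
- jar_tall: small plastic jar with a white lid, 54 mm across and 68 mm high, standing behind the base; origin under its centre
- marver_block: flat black graphite block, 50x50x18 mm, lying behind the carry case; origin under its centre
- pliers: pliers with red grips, 157x55x12 mm, lying behind the carry case; origin under their centre
- carousel: wire carousel of jars, fixed, 0.25 m across and 0.36 m high, standing between the arm's starting place and the base: pass over it or in front of it; origin at the centre of its underside
- carry_case: beige machine case, fixed, 215x185 mm and 107 mm high, its carrying handle up to 186 mm, standing close to the right of the base; origin at the centre of its underside

How it is judged (in metres and radians):
On the way, in this order (a step that is already met when the one before it is completed fails the run):
1. the rocking corner is found: pressed by the fingers, it gives way and the plate tips (angle between plate's own z axis and vertical above 0.045 rad and contact force between the fingers and plate above 1 N), for 0.05 s.
2. a shim tab is pressed flat (value of joint any of shim_near_left, shim_near_right, shim_far_left, shim_far_right above 0.38 rad), for 0.1 s.
At the end, for the whole second after the job is handed in: exactly one tab is flat (its joint above 0.38 rad) and the other three still stand (below 0.12 rad); the plate lies level within 0.012 rad (which it does only if the flat tab is the rocking corner's), within 5 mm of where it was, and at rest (((value of joint shim_near_left above 0.38 rad and value of joint each of shim_near_right, shim_far_left, shim_far_right below 0.12 rad) or (value of joint shim_near_right above 0.38 rad and value of joint each of shim_near_left, shim_far_left, shim_far_right below 0.12 rad) or (value of joint shim_far_left above 0.38 rad and value of joint each of shim_near_left, shim_near_right, shim_far_right below 0.12 rad) or (value of joint shim_far_right above 0.38 rad and value of joint each of shim_near_left, shim_near_right, shim_far_left below 0.12 rad)) and angle between plate's own z axis and vertical below 0.012 rad and distance of plate from where it was at the start of the episode below 0.005 m and linear speed of plate below 0.02 m/s); the robot touches nothing.
It fails at once if the plate is lifted or shoved off its feet (more than 12 mm) (distance of plate from where it was at the start of the episode above 0.012 m).
It fails at once if two shims are pressed down at a time (value of joint each of shim_near_left, shim_near_right above 0.25 rad or value of joint each of shim_near_left, shim_far_left above 0.25 rad or value of joint each of shim_near_left, shim_far_right above 0.25 rad or value of joint each of shim_near_right, shim_far_left above 0.25 rad or value of joint each of shim_near_right, shim_far_right above 0.25 rad or value of joint each of shim_far_left, shim_far_right above 0.25 rad).
It fails at once if a bystander is moved by more than 20 mm (distance of any of ledge_bead, graphite_paddle, tweezers, jar_wide, jar_tall, marver_block, pliers from where it was at the start of the episode above 0.02 m).
It also fails if it takes over 54 s, if anything falls off the work surface, if the arm or the gripper's body presses on something with over 40 N, if the wrist force passes 120 N, or if a joint passes its speed limit or range.

## Robot

A 6-joint arm with a two-finger parallel gripper is mounted at the origin on a cart in front of the work surface, level with it; the furniture and walls round the work are solid. World frame = base frame: x ahead of the robot, y to its left, z up, the work surface at z = 0. Lengths are in m, angles in degrees, forces in N, time in s.
With the tool pointing down it reaches from about 0.375 to 0.9 m from the base axis. Payload 3.1 kg.
Tool frame: the origin (TCP) lies midway between the tips of the shut fingers; the grasp point (between the pads) lies 19 mm behind it; z points along the fingers, x is the direction in which the jaws open and shut, and the axes are right-handed (so a half turn about z gives the same grasp; the last joint's range is limited). The gripper opens to 85 mm and grips with 20 to 120 N. Pads are 22 mm wide; open, the fingers measure 114 mm over their backs; the gripper's body (76 mm by 85 mm) begins 54 mm behind the grasp point. The pads swing forward as they close: fully open they stand 13 mm farther back than shut.
Start: joints at [-81.159, 30.224, 82.088, -0, 67.689, -10.227], TCP at [0.204, -0.591, 0.231] pointing down, gripper open.
Joint ranges: [-176.69, 176.69], [-43.24, 126.21], [12.49, 139.97], [-82, 262], [0, 151.66], [-163.58, 163.58]. Speed limits (degrees/s): [159.86, 159.86, 180, 180, 180, 180].

## Interface

Orientations are given as a 3x3 rotation matrix whose columns are the frame's x, y, z axes.
In Python, from bench import ctrl, camera, order gives the robot as it stands.
- The arm moves only by the tool play_rows, never from a script. Its argument "rows" is a list that holds one entry, the list of rows, each a list of 5 numbers: the shift along the tool's x, y, z in units of 25 mm (1.0 is 25 mm), then the turn about the tool's z in rad, then the closure, from 0 (fully open) to 1 (shut). A call has 1 to 20 rows; each row is the pose to reach, as a shift and turn from the pose commanded when the call began, along the tool's axes at that moment; what a row does not reach only later rows make up. A row lasts 1/12 s, in which the tool goes at most 41.7 mm and 7.16 degrees, less where a joint would pass 70% of its speed; a pose out of reach is approached as far as the arm can. A call with a gripper value outside its range is refused whole. The fingers move at their own pace and stop on an object; "force" is the grip in N (left out, the last holds). Time passes only in rows, so rows that repeat a pose let the fingers close. It gives the time, the measured TCP pose, the force and the opening at its end, in the units of the state.
- ctrl.get_obs(): the state, without advancing time (a new reading comes with each control period).
- camera(name): name is "scene" or "top" or "wrist"; returns a dict with "color" (420x560x3 uint8, red, green, blue), "range_z" (420x560 float32, m along the optical axis (not along the pixel's ray), 0 where there is no reading), "intrinsics" (3x3 intrinsics, pixels), "dist" ([k1, k2, p1, p2, k3] as OpenCV has them; the pictures are not rectified), "rvec" (rotation vector, rad) and "tvec" (3), from world to camera coordinates, as OpenCV has them. Camera axes: x right, y down, z forward; pixel columns grow to the right and rows downward; lengths in m; the calibration is good to about 2 mm. A picture is of the moment at which its call begins.
- order.sign_off(): hands the job in, once; it reports no verdict.
The state is a dict: "t": time; "qpos": joint angles; "joint_vel": joint speeds; "joint_torque": joint torques, N m; "position": TCP position; "orientation": TCP orientation; "wrist_force": force on the tool from outside, world axes, zero at the start; "torque": the same for the moment, N m; "finger_gap": finger opening in m.
Only numpy, scipy, OpenCV 4.12 (cv2) and the standard library are available. Lean on these libraries where they do the work, as an engineer would, in place of code of your own. Each camera call takes 0.05 s, during which the arm holds its last target. There are 200 camera calls.

## Working session

There is one attempt and no reset: what is moved stays moved. The work goes in short steps, Python scripts to look and compute and a tool call to move; the robot and the scene stay as the last step left them, time stands still between calls to the robot, and variables do not carry over. Pictures are saved under pics/ and viewed, on a budget of 10 in all, crops included, one or two more only if the job needs it, and the job is handed in when it is done.

Besides the shell and the picture viewer there is one more tool, called after "Call:" as name(argument=value, ...), one argument or row to a line, values as JSON. play_rows: Moves the arm, as the interface text tells. Its arguments: {"type":"object","properties":{"rows":{"type":"array"},"force":{"type":"number"}},"required":["rows"]}

```bash
mkdir -p pics; cat > h.py <<'E'
import numpy as np, cv2
from bench import ctrl, camera, order
def snap(n,f):
    c=camera(n); cv2.imwrite(f'pics/{f}.png',c['color'][:,:,::-1]); np.savez(f'{f}.npz',**c); return c
def world(c,u,v,z=None):
    R=cv2.Rodrigues(np.array(c['rvec'],float))[0]; t=np.array(c['tvec'],float).ravel()
    p=cv2.undistortPoints(np.array([[[u,v]]],float),np.array(c['intrinsics']),np.array(c['dist']))[0,0]
    d=R.T@np.array([p[0],p[1],1]); o=-R.T@t
    s=c['range_z'][int(round(v)),int(round(u))] if z is None else (z-o[2])/d[2]
    return o+s*d
E
python3 - <<'E'
from h import *
a=snap('scene','s0');b=snap('top','t0')
cv2.imwrite('pics/both.png',cv2.resize(np.hstack([a['color'],b['color']])[:,:,::-1],(800,300)))
o=ctrl.get_obs();print(o)
E
```

```text
{'t': 0.1, 'qpos': array([-8.11589832e+01,  3.02728003e+01,  8.21492422e+01, -5.43140306e-04,
        6.76881741e+01, -1.02269177e+01]), 'joint_vel': array([ 0.08702347, -0.09359728, -0.13116889,  0.01014786,  0.02674567,
        0.013416  ]), 'joint_torque': array([ 1.69179493e-04, -4.43304133e+01, -1.78586286e+01, -3.19788378e-04,
        3.85724838e-03,  9.36288274e-06]), 'position': array([ 0.20411034, -0.5900573 ,  0.23043936]), 'orientation': array([[ 3.26692129e-01, -9.45130763e-01, -3.04316278e-04],
       [-9.45128913e-01, -3.26692101e-01,  1.89943748e-03],
       [-1.89463452e-03, -3.32913160e-04, -9.99998150e-01]]), 'wrist_force': array([-0.33917061, -0.63899451, -0.02368967]), 'torque': array([ 0.0565605 , -0.02066364, -0.02172147]), 'finger_gap': 0.08545239031796101}
```

View pics/t0.png

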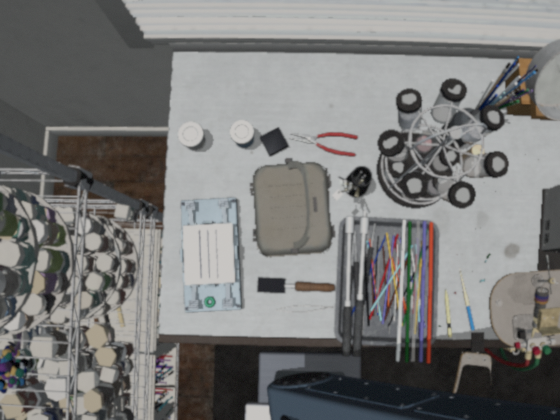

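View pics/s0.png

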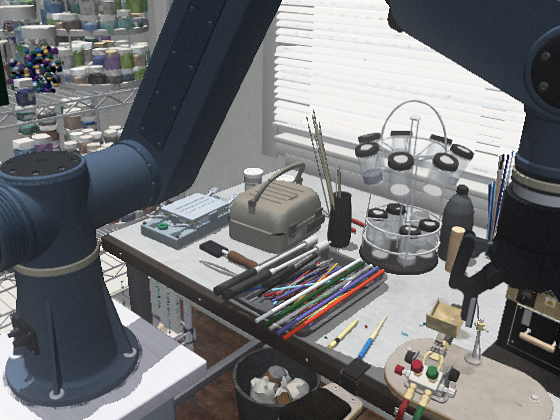

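The top view shows the base at px (180–243, 197–312). The white plate is at (183–235, 222–282), the bead at (210, 301), and the case to the right at (255–330, 160–255). Next I'll measure the plate.

```bash
python3 - <<'E'
from h import *
c=dict(np.load('t0.npz'));im=c['color']
hsv=cv2.cvtColor(im,cv2.COLOR_RGB2HSV)
roi=np.zeros(im.shape[:2],np.uint8);roi[215:292,176:245]=1
print(hsv[250,200],hsv[215,205],hsv[203,205])
m=((hsv[...,1]<20)&(hsv[...,2]>190)&(roi>0)).astype(np.uint8)
m=cv2.morphologyEx(m,cv2.MORPH_CLOSE,np.ones((5,5)))
n,l,s,ce=cv2.connectedComponentsWithStats(m);k=1+np.argmax(s[1:,4]);print(s[k],ce[k])
ct=cv2.findContours((l==k).astype(np.uint8),0,1)[0][0]
r=cv2.minAreaRect(ct);print(r)
B=cv2.boxPoints(r);W=np.array([world(c,*p,z=.053) for p in B]);print(W.round(4),W.mean(0), np.linalg.norm(np.diff(W,axis=0),axis=1))
print('depth z',[world(c,u,v)[:3].round(3) for u,v in [(200,250),(195,270),(290,200),(210,305)]])
for n,u,v in [('nl',191,298),('nr',228,295),('fl',190,208),('fr',227,206),('bead',210,301)]: print(n,world(c,u,v,.05).round(3),world(c,u,v).round(3))
# base footprint corners at visible ends
cv2.imwrite('pics/t0c.png',cv2.resize(im[185:325,170:260,::-1],None,fx=4.2,fy=4.2,interpolation=cv2.INTER_CUBIC))
# case y extents
z=[world(c,u,170) for u in range(245,260)]
E
```

```text
[120   3 166] [101  26 185] [102  25 185]
[ 183  224   51   61 2836] [208.08779972 253.77750353]
((207.85824584960938, 253.8224639892578), (59.18495178222656, 49.28040313720703), 88.26429748535156)
[[0.5409 0.3038 0.053 ]
 [0.5463 0.1959 0.053 ]
 [0.4188 0.1879 0.053 ]
 [0.413  0.2944 0.053 ]] [0.47973271 0.24550717 0.053     ] [0.10800252 0.12774053 0.10666267]
depth z [array([0.487, 0.263, 0.051]), array([0.444, 0.272, 0.054]), array([0.592, 0.069, 0.106]), array([0.369, 0.24 , 0.031])]
nl [0.384 0.279 0.05 ] [0.384 0.279 0.049]
nr [0.392 0.199 0.05 ] [0.392 0.2   0.045]
fl [0.579 0.289 0.05 ] [0.579 0.289 0.049]
fr [0.585 0.208 0.05 ] [0.585 0.208 0.05 ]
bead [0.378 0.238 0.05 ] [0.377 0.241 0.026]
```

View pics/t0c.png

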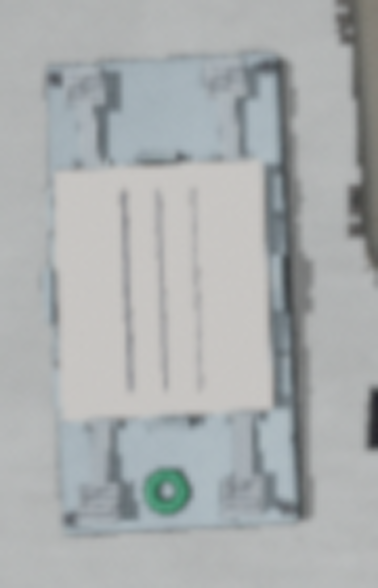

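Call:
play_rows(
  rows=[
    [[-5.5,0,-4,0,1],[-5.5,0,-4,0,1],[-5.5,0,-4,0,1],[-5.5,0,-4,0,1],[-5.5,0,-4,0,1],[-14.1,-13.2,-4,-1.3,1],[-14.1,-13.2,-4,-1.3,1],[-14.1,-13.2,-4,-1.3,1],[-14.1,-13.2,-4,-1.3,1],[-14.1,-13.2,-4,-1.3,1],[-14.1,-13.2,-4,-1.3,1],[-14.1,-13.2,-4,-1.3,1],[-14.1,-13.2,-4,-1.3,1],[-14.1,-13.2,-4,-1.3,1],[-14.1,-13.2,-4,-1.3,1],[-14.1,-13.2,-4,-1.3,1]],
  ],
  force=30,
)

```text
t: 1.43
position: [0.4029, -0.1464, 0.3308]
orientation: [[0.997, 0.072, 0.001], [0.072, -0.997, 0.002], [0.001, -0.002, -1.0]]
wrist_force: [0.6, -0.6, -0.4]
finger_gap: 0.0001
```

Call:
play_rows(
  rows=[
    [[2.7,-11.7,1.2,0,1],[2.7,-11.7,1.2,0,1],[2.7,-11.7,1.2,0,1],[2.7,-11.7,1.2,0,1],[2.7,-11.7,1.2,0,1],[2.7,-11.7,1.2,0,1],[2.7,-11.7,1.2,0,1],[2.7,-11.7,1.2,0,1],[3.4,-15.4,4.4,0,1],[3.4,-15.4,4.4,0,1],[3.4,-15.4,4.4,0,1],[3.4,-15.4,4.4,0,1],[3.4,-15.4,4.4,0,1],[3.4,-15.4,4.4,0,1]],
  ],
)

```text
t: 2.6
position: [0.4621, 0.2393, 0.2212]
orientation: [[0.998, 0.062, -0.0], [0.062, -0.998, -0.001], [-0.001, 0.001, -1.0]]
wrist_force: [0.3, 0.7, 0.4]
finger_gap: -0.0002
```

```bash
python3 - <<'E'
from h import *
c=snap('wrist','w1')
o=ctrl.get_obs();print(o['position'],o['wrist_force'])
im=c['color'].copy()
R=np.array([[.998,-.057],[.057,.998]]);ce=np.array([.4797,.2455])
K=np.array(c['intrinsics']);
for dx,dy,z in [(a*.055,b*.045,.053) for a in(-1,1) for b in(-1,1)]+[(a*.106,b*.037,.054) for a in(-1,1) for b in(-1,1)]:
    p=np.r_[ce+R@[dx,dy],z]; u=cv2.projectPoints(p[None],np.array(c['rvec']),np.array(c['tvec']),K,np.array(c['dist']))[0].ravel()
    print(dx,dy,p.round(4),u.round(0)); cv2.circle(im,tuple(int(k) for k in u),5,(255,0,0),1)
cv2.imwrite('pics/w1a.png',im[:,:,::-1])
E
```

```text
[0.46253455 0.23896547 0.22194427] [-0.05447762  0.75017782  1.1846375 ]
-0.055 -0.045 [0.4274 0.1975 0.053 ] [240. 230.]
-0.055 0.045 [0.4222 0.2873 0.053 ] [238. 135.]
0.055 -0.045 [0.5372 0.2037 0.053 ] [355. 231.]
0.055 0.045 [0.532  0.2935 0.053 ] [361. 135.]
-0.106 -0.037 [0.376  0.2025 0.054 ] [187. 222.]
-0.106 0.037 [0.3718 0.2764 0.054 ] [181. 144.]
0.106 -0.037 [0.5876 0.2146 0.054 ] [408. 223.]
0.106 0.037 [0.5834 0.2885 0.054 ] [417. 145.]
```

View pics/w1a.png

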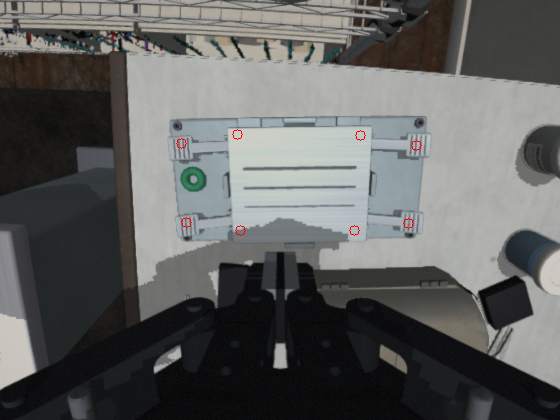

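The eight predicted points land on the pads and corners: tabs at about (181,144), (187,222), (417,145) and (408,223). I'll press the near left corner first.

Call:
play_rows(
  rows=[
    [[-1.48,-2.03,0,0,1],[-1.48,-2.03,1.5,0,1],[-1.48,-2.03,3,0,1],[-1.48,-2.03,4.5,0,1],[-1.48,-2.03,6,0,1],[-1.48,-2.03,6.4,0,1],[-1.48,-2.03,6.4,0,1],[-1.48,-2.03,6.6,0,1],[-1.48,-2.03,6.72,0,1],[-1.48,-2.03,6.76,0,1],[-1.48,-2.03,6.8,0,1],[-1.48,-2.03,6.8,0,1]],
  ],
)

```text
t: 3.65
position: [0.423, 0.2885, 0.0526]
orientation: [[0.998, 0.062, 0.003], [0.062, -0.998, 0.001], [0.003, -0.001, -1.0]]
wrist_force: [0.0, -0.0, 1.1]
finger_gap: -0.0
```

Call:
play_rows(
  rows=[
    [[0,0,0.04,0,1],[0,0,0.08,0,1],[0,0,0.08,0,1],[0,0,0.08,0,1]],
  ],
)

```text
t: 3.98
position: [0.4225, 0.2885, 0.0496]
orientation: [[0.998, 0.062, 0.002], [0.062, -0.998, 0.001], [0.002, -0.001, -1.0]]
wrist_force: [0.6, 0.4, 2.8]
finger_gap: -0.0001
```

Call:
play_rows(
  rows=[
    [[0,0,0.04,0,1],[0,0,0.08,0,1],[0,0,0.08,0,1],[0,0,0.08,0,1]],
  ],
)

```text
t: 4.32
position: [0.4225, 0.2886, 0.049]
orientation: [[0.998, 0.062, 0.002], [0.062, -0.998, 0.001], [0.002, -0.001, -1.0]]
wrist_force: [-1.6, -0.6, 16.3]
finger_gap: 0.0004
```

```bash
python3 - <<'E'
from h import *
o=ctrl.get_obs();print(o['position'],o['wrist_force'])
c=snap('wrist','w2');o=ctrl.get_obs();print(o['position'],o['wrist_force'])
E
```

```text
[0.42254821 0.28859193 0.04903964] [-1.6336723  -0.62736392 16.31088985]
[0.42256732 0.28860883 0.04902785] [-1.58577923  0.3147983  16.18702927]
```

View pics/w2.png

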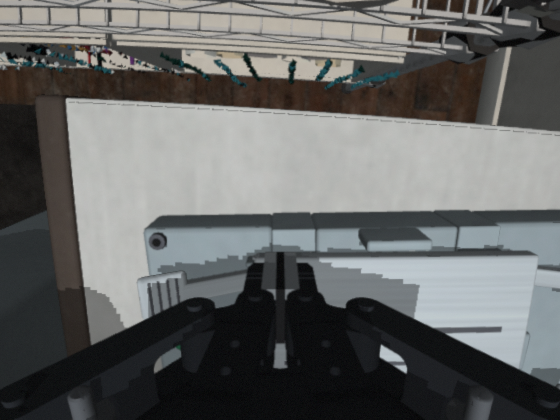

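The fingertips hold the near left corner, with its tab at (162, 293). It went from z = 52.6 to 49.0 mm, soft at first and then stiff. I'll check the tilt by fitting the plate's plane in the depth image.

```bash
python3 - <<'E'
from h import *
def fit(f,us,vs):
    c=dict(np.load(f)); P=np.array([world(c,u,v) for u in us for v in vs]);P=P[(P[:,2]>.04)&(P[:,2]<.065)]
    s=np.linalg.lstsq(np.c_[P[:,:2]-P[:,:2].mean(0),np.ones(len(P))],P[:,2],rcond=None)[0];print(f,len(P),s.round(4),np.hypot(*s[:2]).round(4))
fit('w1.npz',range(240,360,4),range(135,235,4))
fit('w2.npz',range(425,525,4),range(265,345,4))
E
```

```text
w1.npz 747 [ 0.0012 -0.0006  0.0533] 0.0014
w2.npz 472 [ 0.0469 -0.0482  0.054 ] 0.0673
```

The plate was flat before (0.001 rad). Pressed, it tilts 0.067 rad down toward near left, so that is the worn corner. Next I'll lift and press the near left tab.

Call:
play_rows(
  rows=[
    [[0,0,-0.5,0,1],[0,0,-1.1,0,1],[0,0,-1.1,0,1],[-1.2,0.2,-1.1,0,1],[-2.21,0.36,-1.1,0,1],[-2.21,0.36,-1.1,0,1],[-2.21,0.36,-0.6,0,1],[-2.21,0.36,-0.3,0,1],[-2.21,0.36,-0.1,0,1],[-2.21,0.36,0.1,0,1],[-2.21,0.36,0.25,0,1],[-2.21,0.36,0.4,0,1],[-2.21,0.36,0.5,0,1],[-2.21,0.36,0.5,0,1]],
  ],
)

```text
t: 5.53
position: [0.3644, 0.2751, 0.0347]
orientation: [[0.998, 0.062, -0.006], [0.062, -0.998, -0.002], [-0.006, 0.002, -1.0]]
wrist_force: [-6.0, 0.2, 14.3]
finger_gap: -0.0001
```

Call:
play_rows(
  rows=[
    [[0,0,0.04,0,1],[0,0,0.08,0,1],[0,0,0.08,0,1],[0,0,0.08,0,1]],
  ],
)

```text
t: 5.87
position: [0.3644, 0.2751, 0.0342]
orientation: [[0.998, 0.062, -0.005], [0.062, -0.998, -0.001], [-0.005, 0.001, -1.0]]
wrist_force: [-6.5, 0.1, 28.1]
finger_gap: 0.0001
```

The tab is on its stop: z moved only 0.5 mm while the force rose to 28 N. Now I'll lift off and look.

Call:
play_rows(
  rows=[
    [[0,0,-0.3,0,1],[0,0,-1.0,0,1],[0,0,-2,0,1],[0,0,-3.5,0,1],[2,1,-5,0,1],[4,1.4,-6.5,0,1],[4,1.4,-7.5,0,1],[4,1.4,-7.5,0,1],[4,1.4,-7.5,0,1]],
  ],
)

```text
t: 6.62
position: [0.4763, 0.2472, 0.2244]
orientation: [[0.998, 0.06, 0.013], [0.06, -0.998, 0.003], [0.013, -0.002, -1.0]]
wrist_force: [1.2, -0.3, 0.7]
finger_gap: -0.0002
```

```bash
python3 - <<'E'
from h import *
c=snap('wrist','w3');o=ctrl.get_obs();print(o['position'],o['wrist_force'])
R=np.array([[.998,-.057],[.057,.998]]);ce=np.array([.4797,.2455])
v,u=np.mgrid[60:320:2,100:460:2]
P=np.array([world(c,a,b) for a,b in zip(u.ravel(),v.ravel())]); L=(P[:,:2]-ce)@R
m=(abs(L[:,0])<.06)&(abs(L[:,1])<.05)&(abs(P[:,2]-.053)<.01)
s=np.linalg.lstsq(np.c_[L[m],np.ones(m.sum())],P[m,2],rcond=None)[0];print('plate',m.sum(),s.round(4))
for a in(-1,1):
  for b in(-1,1):
    k=(abs(L[:,0]-a*.109)<.01)&(abs(L[:,1]-b*.037)<.008)&(P[:,2]<.08);print('tab',a,b,k.sum(),np.percentile(P[k,2],[20,50,80]).round(4))
E
```

```text
[0.47244949 0.24697547 0.22180884] [ 0.04658496  0.32528781 -1.0180154 ]
plate 3309 [0.0005 0.     0.0533]
tab -1 -1 113 [0.0279 0.0511 0.0539]
tab -1 1 92 [0.0339 0.0353 0.0362]
tab 1 -1 112 [0.0319 0.0514 0.0546]
tab 1 1 108 [0.0501 0.0525 0.0545]
```

View pics/w3.png

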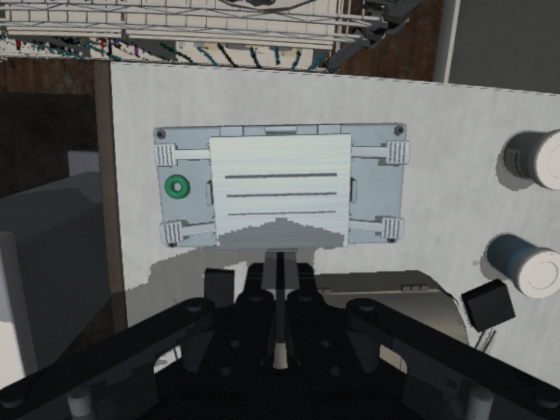

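The near left tab at (166,155) lies flat at 35 mm. The other three stand at 51–53 mm, the plate is level, and the bead at (177,187) has not moved. Handing in.

```bash
python3 -c "
from h import *
print(order.sign_off())"
```

```text
the job is handed in; nothing more can be done
None
```

The rocking corner was the near left one. I pressed its shim tab flat, let go, and handed the job in at about 7 s of the 54 s allowed.

- **Finding the corner:** near left was the first corner I pressed. It gave way about 3.5 mm under roughly 3 N, then went firm. The depth image showed the plate tilted 0.067 rad down toward that corner. I did not press the other three corners, since this matched the worn foot exactly.
- **Pressing the tab:** the near left tab went down to its stop. At the end it moved only 0.5 mm more as the force rose to 28 N.
- **Last checks after lifting clear:**
  - The plate is level to about 0.0005 rad, with its top at 53.3 mm as before.
  - The near left tab lies at 35 mm, and the other three stand at 51–53 mm.
  - The bead looked unmoved, and the fingers were clear of everything.
- **Not checked:** I did not press the corner again afterwards to test that it holds. I also took no final measurement of the plate's sideways position or of the tweezers, paddle, jars, block or pliers.

No check failed or disagreed with another.

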